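Close and latch the adapter test fixture

TASK

Close the adapter test fixture: lift the latch bar by its orange tab, carry the carriage forward until the bar is over the yellow striker, then push the carriage on gently, by feel, until the bar drops fully home into the striker's notch and keeps the test socket pressed on the adapter; let go. Handle it gently: never force anything against the striker, which takes little more than 10 N, do not crush the adapter or move it from its nest, and leave the spare adapter, solder reel and jar where they stand.

Things in the scene. Friction and masses are not known exactly. Their poses are not given: they have to be found in the camera images.
- fixture: Aluminium base plate of the test fixture, 130 x 290 x 12 mm, fixed to the bench. Origin on its underside, middle of its width; the plate reaches 160 mm to -y and 130 mm to +y of it. z is up, +y is the way the carriage closes; all fixture offsets are in this frame. A blue nest at (-28, 32) mm holds the adapter, top 38 mm up.
- carriage (a joint): Slide of the grey carriage (100 x 46 mm, top 44 mm up) to the fixture's +y: 0 m open, 0.097 m end stop. Stays where left (about 2 N friction). From about 0.058 m its sprung socket bears on the adapter, pushing back with 320 N/m. A level bar butts on the striker's front at 0.0395 m, and its toe is over the notch's middle at 0.075 m, both give or take the striker's setting.
- latch_bar (a joint): Hinge of the steel latch bar (12 mm wide, 8 thick): 0 rad level, on its stop; grows as the front end is lifted, to 0.9. The toe, 120 mm ahead of the pin, is 8 mm long with a rounded end 40 mm above the bench when level. The bar weighs about 130 g and falls freely by its own weight. Resting on the striker's top it reads about 0.10; fully home in the notch, 0.
- bar_pin (a point): The bar's hinge pin on the carriage, parallel to the fixture's x: at fixture x = 35 mm, y = -110 mm plus the carriage value, 60 mm above the bench. The bar points from it to the fixture's +y.
- latch_tab (a point): Point in the orange thumb tab that stands on the bar, 102 mm ahead of the pin and 27 mm above the bar's middle line (87 mm above the bench when level). The tab is 10 mm thick (across the bar), 24 mm long (along the bar) and rises 35 mm from the bar's top, to 12 mm above this point.
- push_face (a point): Middle of the black rubber face of the carriage's push plate, 50 mm wide, 8 mm thick, across the rear of the carriage, from 44 to 88 mm above the bench; it looks to the fixture's -y. This point is 72 mm above the bench. Pushing here to +y closes the carriage without touching the bar.
- striker_bracket: Dark foot plate, 30 x 86 x 4 mm, on the base plate at fixture (35, 85) mm; origin at its underside, 12 mm above the bench, axes as the fixture's. It carries the yellow striker: 22 mm wide, top 52 mm above the bench; along +y 26 mm of flat top behind an upright front face, the notch, 11 mm long, 16 deep, then 22 mm of flat top. Rigid: may take 12 N at most.
- notch_nominal (a point): Nominal middle of the notch, at the height of the striker's top (52 mm above the bench), straight above the bracket's origin. The striker is clamped through slots: the real notch lies up to 9 mm either way of this point along y, a setting that is not measured. The toe has 1.5 mm play each way in the notch, so the notch must be found by feel.
- socket: Black sprung test socket (30 x 18 x 22 mm) on the front of the carriage; origin at the middle of its front face, which looks to +y. It may press on the adapter with 11 N at most and yields up to 30 mm.
- adapter: Black plug-in power adapter, 32 x 64 x 26 mm with its blades, loose in the blue nest, blades towards the socket; origin at the middle of its underside. It stays in its nest.
- solder_spool: Solder reel with blue flanges, 55 mm round, 47 mm high, standing loose beside the fixture on the robot's side, level with the carriage; origin at the centre of its underside.
- jar: Square white jar with blue cap, 56 x 56 x 104 mm, standing loose beyond the fixture's +y end; origin at the centre of its underside.
- spare_adapter: A second black adapter of the same kind, waiting its turn: 32 x 64 x 26 mm, loose on the bench beside the fixture on the robot's side; origin at the middle of its underside.
Mind the look-alikes: they are no part of the job. What is shaped like the adapter but turquoise is not meant.

How it is judged (in metres and radians):
On the way:
1. the latch bar is lifted and carried over the striker (carriage beyond 51 mm with the bar raised more than 0.08 rad) (value of joint carriage above 0.051 m and value of joint latch_bar above 0.08 rad), for 0.1 s.
At the end, for the whole second after the job is handed in: The bar lies level in the notch (latch_bar below 0.02 rad) with the carriage held forward (between 62 and 88 mm, at rest), and the socket still presses on the adapter with more than 0.8 N after the robot has let go (value of joint carriage between 0.062 and 0.088 m and value of joint latch_bar below 0.02 rad and contact force between socket and adapter above 0.8 N and velocity of joint carriage between -0.005 and 0.005 m/s); the robot touches nothing.
It fails at once if the striker is struck or pushed with more than 12 N (contact force between striker_bracket and anything else above 12 N).
It fails at once if the socket is pressed on the adapter with more than 11 N (contact force between socket and adapter above 11 N).
It fails at once if the adapter is moved more than 10 mm (distance of adapter from where it was at the start of the episode above 0.01 m).
It fails at once if the spare adapter, solder reel or jar is moved more than 20 mm (distance of any of spare_adapter, solder_spool, jar from where it was at the start of the episode above 0.02 m).
It also fails if it takes over 64 s, if anything falls off the work surface, if the arm or the gripper's body presses on something with over 40 N, if the wrist force passes 120 N, or if a joint passes its speed limit or range.

ROBOT

A 6-joint arm with a two-finger parallel gripper is mounted at the origin on a cart in front of the work surface, level with it; the furniture and walls round the work are solid. World frame = base frame: x ahead of the robot, y to its left, z up, the work surface at z = 0. Lengths are in mm, angles in rad, forces in N, time in s.
With the tool pointing down it reaches from about 350 to 875 mm from the base axis. Payload 4.2 kg.
Tool frame: the origin (TCP) lies on the mounting face of the last link; the fingertips stand 173 mm ahead of it and the grasp point (between the pads) lies 155 mm ahead of it (tcp_to_grasp is the distance from the TCP to the grasp point, in mm); z points along the fingers, y is the direction in which the jaws open and shut (so a half turn about z gives the same grasp; the last joint's range is limited). The gripper opens to 85 mm and grips with 20 to 120 N. Pads are 22 mm wide; open, the fingers measure 114 mm over their backs; the gripper's body (76 mm by 85 mm) begins 54 mm behind the grasp point. The pads swing forward as they close: fully open they stand 13 mm farther back than shut.
Start: joints at [1.454, 0.385, 0.008, 0, -1.194, -0.259], TCP at [229.352, 581.375, 404.712] pointing down, gripper open.
Joint ranges: [-3.14, 3.14], [-1.21, 2.06], [-1.07, 1.41], [-3.16, 2.05], [-2.99, -0.16], [-3.1, 3.1]. Speed limits (rad/s): [2.79, 2.79, 3.14, 3.14, 3.14, 3.14].

INTERFACE

Orientations are given as a unit quaternion [x, y, z, w].
In Python, from bench import * gives the robot as it stands. The module is installed in compiled form; this text tells all that it offers.
- The arm moves only by the tool apply_moves, never from a script. Its arguments are lists of equal length, an entry for each row: "fingers": the closure, from 0 (fully open) to 1 (shut); "dp": the shift along the world's x, y, z in cm, a list of three; "yaw": the turn about the world's z in degrees. A call has 1 to 10 rows; each row is the pose to reach, as a shift and turn from the pose measured when the call began; what a row does not reach only later rows make up. A row lasts 1/10 s, in which the tool goes at most 50 mm and 8.59 degrees, less where a joint would pass 70% of its speed; a pose out of reach is approached as far as the arm can. A call with a gripper value outside its range is refused whole. The fingers move at their own pace and stop on an object; the grip force is fixed at half the most. Time passes only in rows, so rows that repeat a pose let the fingers close. It gives the time, the measured TCP pose, the force and the opening at its end, in the units of the state.
- read_state(): the state, without advancing time (a new reading comes with each control period).
- get_image(name): name is "side" or "top"; returns a dict with "color" (420x560x3 uint8, blue, green, red), "mtx" (3x3 intrinsics, pixels), "camera_from_world" (4x4, takes a point from world to camera coordinates). Camera axes: x right, y down, z forward; pixel columns grow to the right and rows downward; lengths in mm; the calibration is good to about 2 mm. A picture is of the moment at which its call begins. There is no depth.
- job_done(): hands the job in, once; it reports no verdict.
The state is a dict: "clock": time; "joints": joint angles; "joint_vel": joint speeds; "joint_efforts": joint torques, N m; "position": TCP position; "ee_rot": TCP orientation; "contact_force": force on the tool from outside, world axes, zero at the start; "wrist_torque": the same for the moment, N m; "gripper_width": finger opening in mm.
Only numpy, scipy, OpenCV 4.12 (cv2) and the standard library are available. Lean on these libraries where they do the work, as an engineer would, in place of code of your own. Each camera call takes 0.05 s, during which the arm holds its last target. There are 200 camera calls.

## Working session

There is one attempt and no reset: what is moved stays moved. The work goes in short steps, Python scripts to look and compute and a tool call to move; the robot and the scene stay as the last step left them, time stands still between calls to the robot, and variables do not carry over. Pictures are saved under pics/ and viewed, about 8 in all and at most 12, crops included, and the job is handed in when it is done.

Besides the shell and the picture viewer there is one more tool, called after "Call:" as name(argument=value, ...), one argument or row to a line, values as JSON. apply_moves: Moves the arm, as the interface text tells. Its arguments: {"type":"object","properties":{"fingers":{"type":"array","items":{"type":"number"}},"dp":{"type":"array","items":{"type":"array","items":{"type":"number"}}},"yaw":{"type":"array","items":{"type":"number"}}},"required":["fingers","dp","yaw"]}

```bash
mkdir -p pics
python3 - <<'E'
from bench import *
import cv2
s=read_state();print({k:s[k] for k in('clock','position','ee_rot','contact_force','gripper_width')})
for n in('side','top'):
    d=get_image(n);cv2.imwrite(f'pics/{n}0.png',d['color']);print(n,d['mtx'].tolist(),d['camera_from_world'].round(4).tolist())
E
```

```text
{'clock': 0.0, 'position': array([229.26161992, 581.20169704, 403.59354723]), 'ee_rot': array([ 9.82384609e-01, -1.86866883e-01, -1.46623260e-04,  1.10704466e-03]), 'contact_force': array([-0.89473885, -0.49373567, -0.32846883]), 'gripper_width': 85.34385406459346}
side [[543.8553201660242, 0.0, 287.803623340381], [0.0, 543.8553201660242, 208.42314764836223], [0.0, 0.0, 1.0]] [[0.864, -0.5031, 0.0209, -316.6084], [-0.3038, -0.554, -0.7751, 249.5121], [0.4015, 0.6633, -0.6315, 765.0175], [0.0, 0.0, 0.0, 1.0]]
top [[465.60750034669724, 0.0, 289.57296800510795], [0.0, 465.60750034669724, 206.90554659302254], [0.0, 0.0, 1.0]] [[0.0276, -0.9995, 0.0175, 72.272], [-0.989, -0.0298, -0.1451, 439.6273], [0.1456, -0.0133, -0.9893, 888.7488], [0.0, 0.0, 0.0, 1.0]]
```

View pics/top0.png

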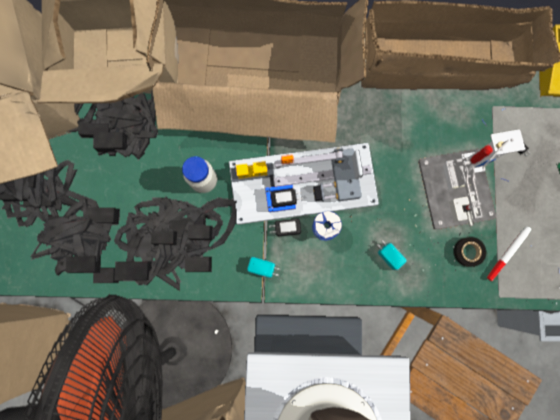

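View pics/side0.png

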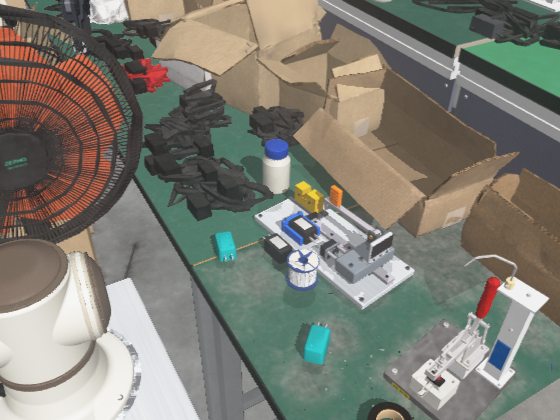

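The top view shows the fixture plate at about (230–380, 145–222) px, with +y to the left, the orange tab at (287,159) and the yellow striker at (252,170). The push plate is on the right, with the reel at (327,226), the spare adapter at (288,228) and the jar at (198,172). Next I'll measure these positions.

```bash
cat > h.py <<'E'
from bench import *
import cv2, numpy as np
def ray(d,p,z):
    M=d['camera_from_world'];R,t=M[:3,:3],M[:3,3];c=-R.T@t
    v=R.T@np.linalg.inv(d['mtx'])@np.array([p[0],p[1],1.]);return c+v*(z-c[2])/v[2]
def proj(d,P):
    q=d['mtx']@(d['camera_from_world']@np.append(P,1))[:3];return q[:2]/q[2]
def tri(d1,p1,d2,p2):
    A=[]
    for d,p in((d1,p1),(d2,p2)):
        P=d['mtx']@d['camera_from_world'][:3];A+=[p[0]*P[2]-P[0],p[1]*P[2]-P[1]]
    A=np.array(A);return np.linalg.lstsq(A[:,:3],-A[:,3],rcond=None)[0]
def blob(d,lo,hi,roi):
    x0,y0,x1,y1=roi;h=cv2.cvtColor(d['color'],cv2.COLOR_BGR2HSV);m=np.zeros(h.shape[:2],np.uint8)
    m[y0:y1,x0:x1]=cv2.inRange(h[y0:y1,x0:x1],lo,hi)
    c=max(cv2.findContours(m,cv2.RETR_EXTERNAL,cv2.CHAIN_APPROX_NONE)[0],key=cv2.contourArea);return c[:,0,:].astype(float),m
E
python3 - <<'E'
from h import *
T=get_image('top');S=get_image('side')
c,m=blob(T,(0,0,185),(180,40,255),(222,135,390,232))
ys,xs=np.nonzero(m);pts=np.c_[xs,ys].astype(np.float32)
W=np.array([ray(T,p,12)[:2] for p in pts],np.float32)
r=cv2.minAreaRect(W);print('plate',r,cv2.boxPoints(r).round(1).tolist())
for n,lo,hi,rt,rs in(('tab',(5,150,150),(17,255,255),(270,145,305,172),(322,178,350,212)),('yel',(20,130,120),(34,255,255),(225,155,280,185),(285,175,330,215))):
    a,_=blob(T,lo,hi,rt);b,_=blob(S,lo,hi,rs)
    print(n,a.min(0),a.max(0),b.min(0),b.max(0),'tri',tri(T,(a.min(0)+a.max(0))/2,S,(b.min(0)+b.max(0))/2))
    print([ray(T,p,99 if n=='tab' else 52).round(1).tolist()[:2] for p in cv2.boxPoints(cv2.minAreaRect(a.astype(np.float32)))])
a=cv2.resize(T['color'][130:240,175:395],None,fx=3.6,fy=3.6,interpolation=cv2.INTER_CUBIC)
b=cv2.resize(S['color'][170:310,240:420],None,fx=4,fy=4,interpolation=cv2.INTER_CUBIC)
cv2.imwrite('pics/tc.png',a);cv2.imwrite('pics/sc.png',b)
E
```

```text
plate ((470.4802551269531, 54.55677795410156), (173.058349609375, 288.80078125), 9.602872848510742) [[361.1000061035156, 182.5], [409.29998779296875, -102.30000305175781], [579.9000244140625, -73.4000015258789], [531.7000122070312, 211.39999389648438]]
tab [282. 155.] [292. 162.] [330. 185.] [342. 206.] tri [521.34943008  93.70545735  81.04394731]
[[524.5, 102.6], [525.1, 84.0], [511.8, 83.7], [511.2, 102.2]]
yel [236. 162.] [267. 176.] [295. 181.] [322. 212.] tri [508.86479281 163.54707128  35.67842921]
[[514.3, 194.1], [524.1, 133.4], [497.4, 129.2], [487.7, 189.7]]
```

View pics/tc.png

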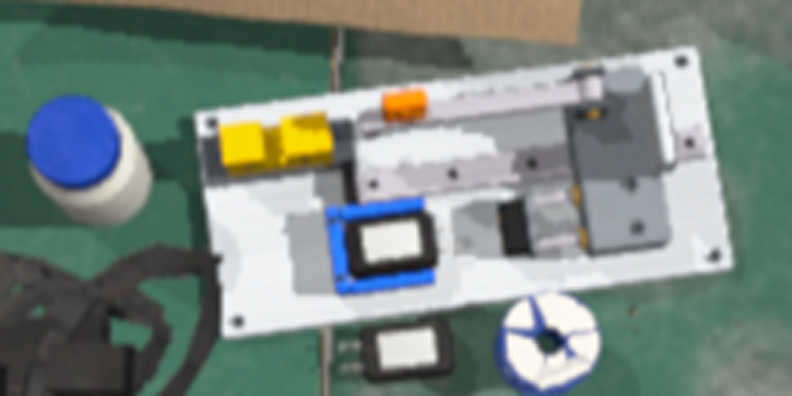

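View pics/sc.png

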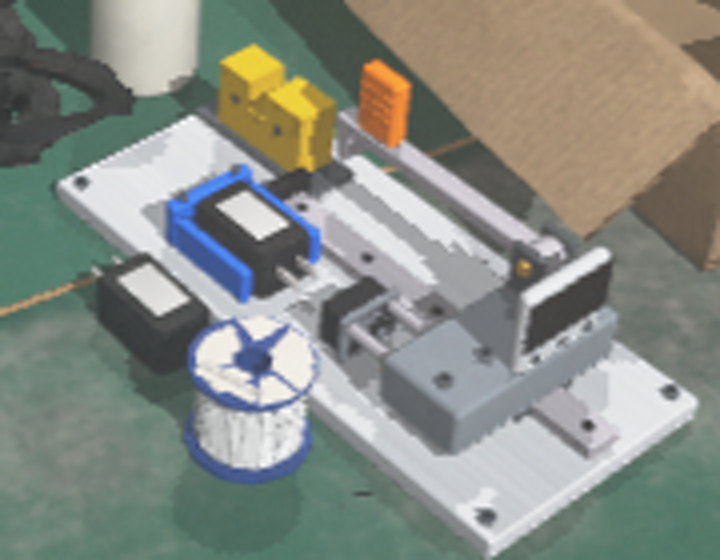

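Run:
```python
from h import *
T=get_image('top');S=get_image('side')
f=lambda u,v:(u/3.6+175,v/3.6+130)
g=lambda u,v:(u/4+240,v/4+170)
C=[ray(T,f(*p),12)[:2] for p in((195,113),(695,47),(732,266),(225,337))];C=np.array(C)
print('corners',C.round(1).tolist(),np.linalg.norm(C-np.roll(C,-1,0),axis=1).round(1))
ey=(C[0]+C[3]-C[1]-C[2]);a=np.arctan2(-ey[0],ey[1]);ey/=np.linalg.norm(ey);ex=np.array([ey[1],-ey[0]])
o=C.mean(0)+15*ey; print('yaw',np.degrees(a),'origin',o.round(1))
def F(x,y,z): return np.append(o+x*ex+y*ey,z)
def loc(P): return np.array([(P[:2]-o)@ex,(P[:2]-o)@ey,P[2]]).round(1)
for n,P in dict(tab=F(35,-8,87),toe=F(35,10,44),pin=F(35,-110,60),notch=F(35,85,52)).items(): print(n,P.round(1),'px',proj(T,P).round(1),proj(S,P).round(1))
print('tab centre top face',loc(ray(T,f(405,101),99)))
# striker edges on top z=52: left end, notch mid, right end
for n,p in dict(far=(221,148),farR=(262,145),nL=(268,145),nearL=(283,135),near=(332,133)).items(): print(n,loc(ray(T,f(*p),52)))
print('pushplate TL/BL top',loc(ray(T,f(657,75),88)),loc(ray(T,f(668,165),88)))
print('pushface side corners',[loc(tri(T,f(*p),S,g(*q))) for p,q in(((663,72),(612,250)),((675,163),(522,365)))])
print('flap corner',tri(T,(334,138),S,(394,231)))
print('spool',loc(ray(T,f(550,340),47)),'spare',loc(ray(T,f(405,350),26)),'jar',loc(ray(T,f(75,140),104)))
```

```text
corners [[530.5, 210.6], [578.4, -73.8], [451.8, -95.1], [403.2, 188.1]] [288.4 128.4 287.2 129.2]
yaw 9.652226772191224 origin [488.5  72.3]
tab [524.3  70.2  87. ] px [299.1 157.3] [345.7 199.4]
toe [521.3  88.   44. ] px [289.3 163.9] [336.8 212.9]
pin [541.4 -30.3  60. ] px [350.3 153.8] [386.5 241. ]
notch [508.7 161.9  52. ] px [251.4 168.1] [310.  190.2]
tab centre top face [33.5 14.6 99. ]
far [ 32.9 114.7  52. ]
farR [31.6 92.5 52. ]
nL [31.1 89.3 52. ]
nearL [35.5 80.5 52. ]
near [33. 54. 52.]
pushplate TL/BL top [  32.1 -119.1   88. ] [ -16.3 -117.    88. ]
pushface side corners [array([  32.5, -122. ,   89.1]), array([ -13.5, -124.7,   54.2])]
flap corner [580.74638753  -1.64989947  42.73541603]
spool [-94.6 -46.8  47. ] spare [-87.1  30.6  26. ] jar [ 34.9 184.2 104. ]
```

Plate sizes check out (about 288 × 129 mm). The tab sits at local y ≈ 14.6 mm, so the carriage already stands about 20 mm forward, and the striker setting looks close to nominal. The tab's world position is about (520, 93). I'm moving above it.

Call:
apply_moves(
  fingers=[0.45,0.45,0.45,0.45,0.45,0.45,0.45,0.45,0.45,0.45],
  dp=[
    [2.5,-4.2,0],
    [5,-8.4,0],
    [7.5,-12.6,0],
    [10,-16.8,0],
    [12.5,-21,0],
    [15,-25.2,0],
    [17.5,-29.4,0],
    [20,-33.6,0],
    [22.5,-37.8,0],
    [25,-42,0],
  ],
  yaw=[-6,-12,-18,-24,-30,-36,-42,-48,-54,-59],
)

```text
clock: 1.3
position: [479.9, 159.4, 404.7]
ee_rot: [0.762, -0.648, -0.0, -0.0]
contact_force: [0.8, 1.3, -1.0]
gripper_width: 47.1
```

Call:
apply_moves(
  fingers=[0.45,0.45,0.45,0.45],
  dp=[
    [2,-3.3,-3],
    [4,-6.7,-7],
    [4,-6.7,-10],
    [4,-6.7,-10],
  ],
  yaw=[0.4,0.4,0.4,0.4],
)

```text
clock: 1.7
position: [518.7, 90.6, 300.1]
ee_rot: [0.763, -0.646, -0.003, 0.005]
contact_force: [-0.4, -0.3, 0.4]
gripper_width: 47.0
```

Run:
```python
from h import *
s=read_state();print(s['position'],s['ee_rot'],s['gripper_width'],s['contact_force'])
T=get_image('top');S=get_image('side')
a=cv2.resize(T['color'][110:230,230:390],None,fx=3.4,fy=3.4,interpolation=cv2.INTER_CUBIC)
b=cv2.resize(S['color'][130:290,280:420],None,fx=2.55,fy=2.55,interpolation=cv2.INTER_CUBIC)
h=min(a.shape[0],b.shape[0]);i=np.hstack([a[:h],b[:h]]);i=cv2.resize(i,None,fx=800/i.shape[1],fy=800/i.shape[1]);cv2.imwrite('pics/a1.png',i)
```

```text
[518.68916022  90.55060982 300.13472909] [ 0.76293792 -0.64644912 -0.00275028  0.00465866] 46.97750820396466 [-0.36555456 -0.3088661   0.39299011]
```

View pics/a1.png

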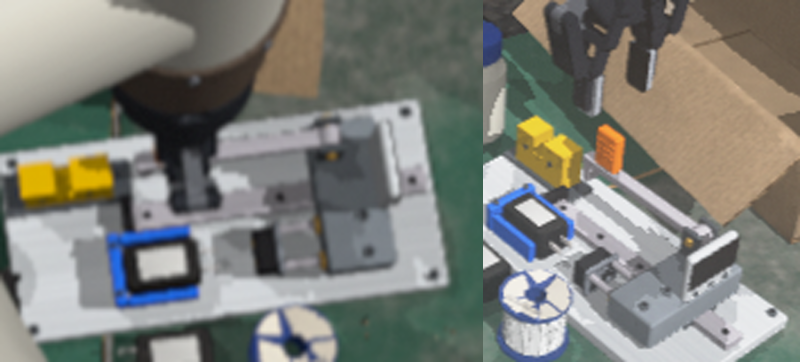

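The picture shows the fingers either side of the tab, which is at (610,150) in the side crop, and clear of the cardboard. I'm descending to grip it.

Call:
apply_moves(
  fingers=[0.45,0.45,0.45,0.45],
  dp=[
    [0.1,0.2,-2],
    [0.1,0.2,-4],
    [0.1,0.2,-5.3],
    [0.1,0.2,-5.3],
  ],
  yaw=[0,0,0,0],
)

```text
clock: 2.2
position: [521.2, 95.8, 253.0]
ee_rot: [0.765, -0.644, 0.0, -0.0]
contact_force: [0.2, 0.1, -0.0]
gripper_width: 47.4
```

Run:
```python
from h import *
s=read_state();print(s['position'],s['contact_force'])
S=get_image('side')
b=cv2.resize(S['color'][150:250,270:410],None,fx=5,fy=5,interpolation=cv2.INTER_CUBIC)
cv2.imwrite('pics/a2.png',b)
```

```text
[521.22378802  95.82007642 252.9768432 ] [ 0.19246325  0.12675853 -0.01537692]
```

View pics/a2.png

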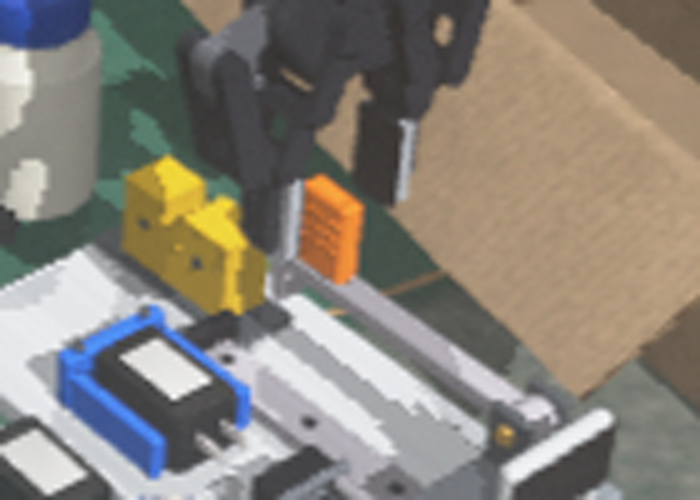

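The tab at (330,230) is between the pads, slightly toward the near one. I'll correct by about 2–3 mm and then close.

Call:
apply_moves(
  fingers=[0.45,0.45,0.45,0.6,0.7,0.8,0.9,1.0,1.0,1.0],
  dp=[
    [-0.15,-0.3,-0.3],
    [-0.15,-0.3,-0.5],
    [-0.15,-0.3,-0.5],
    [-0.15,-0.3,-0.5],
    [-0.15,-0.3,-0.5],
    [-0.15,-0.3,-0.5],
    [-0.15,-0.3,-0.5],
    [-0.15,-0.3,-0.5],
    [-0.15,-0.3,-0.5],
    [-0.15,-0.3,-0.5],
  ],
  yaw=[0,0,0,0,0,0,0,0,0,0],
)

```text
clock: 3.25
position: [520.4, 92.9, 249.1]
ee_rot: [0.765, -0.644, 0.001, -0.001]
contact_force: [2.2, -0.2, -0.5]
gripper_width: 8.9
```

Call:
apply_moves(
  fingers=[1,1,1,1,1,1,1],
  dp=[
    [0.02,-0.1,0.4],
    [0.04,-0.2,0.8],
    [0.07,-0.35,1.2],
    [0.1,-0.55,1.7],
    [0.13,-0.7,2.2],
    [0.13,-0.7,2.2],
    [0.13,-0.7,2.2],
  ],
  yaw=[0,0,0,0,0,0,0],
)

```text
clock: 3.95
position: [521.6, 85.8, 271.2]
ee_rot: [0.765, -0.644, 0.001, -0.001]
contact_force: [4.3, -1.1, -5.3]
gripper_width: 8.8
```

Run:
```python
from h import *
s=read_state();print(s['position'],s['contact_force'],s['gripper_width'])
S=get_image('side')
b=cv2.resize(S['color'][150:280,270:410],None,fx=4.5,fy=4.5,interpolation=cv2.INTER_CUBIC)
cv2.imwrite('pics/a3.png',b)
```

```text
[521.62996634  85.79734013 271.23927766] [ 4.34342967 -1.10438188 -5.32280562] 8.822687505773366
```

View pics/a3.png

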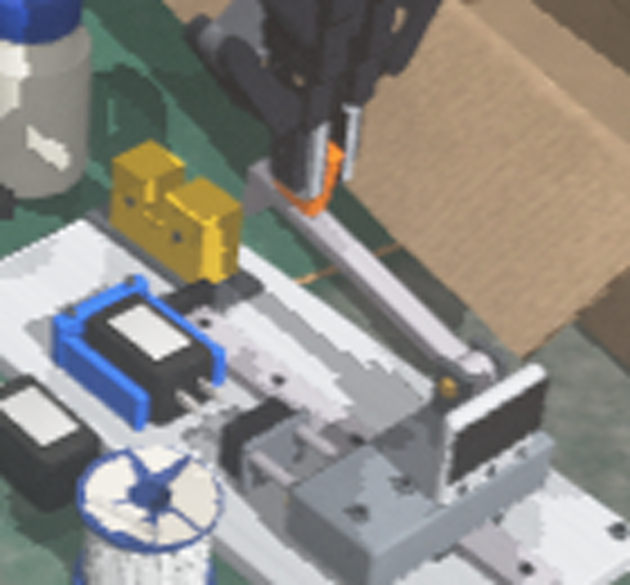

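The bar is lifted to about 0.22 rad, with the toe above the striker top. I estimate the carriage at 24 mm, so I'll carry it 33 mm along the fixture's +y.

Call:
apply_moves(
  fingers=[1,1,1,1,1,1,1,1,1,1],
  dp=[
    [-0.05,0.3,0],
    [-0.13,0.8,0],
    [-0.22,1.3,0],
    [-0.3,1.8,0],
    [-0.38,2.3,0],
    [-0.47,2.8,0],
    [-0.52,3.1,0],
    [-0.55,3.25,0],
    [-0.55,3.25,0],
    [-0.55,3.25,0],
  ],
  yaw=[0,0,0,0,0,0,0,0,0,0],
)

```text
clock: 5.0
position: [516.1, 118.6, 271.3]
ee_rot: [0.765, -0.644, 0.001, -0.001]
contact_force: [1.9, 1.2, -4.2]
gripper_width: 9.0
```

Run:
```python
from h import *
s=read_state();print(s['position'],s['contact_force'],s['gripper_width'])
S=get_image('side')
b=cv2.resize(S['color'][150:280,270:410],None,fx=4.5,fy=4.5,interpolation=cv2.INTER_CUBIC)
cv2.imwrite('pics/a4.png',b)
```

```text
[516.0942301  118.62210541 271.32104469] [ 1.86556512  1.20895872 -4.15777113] 8.963307079309137
```

View pics/a4.png

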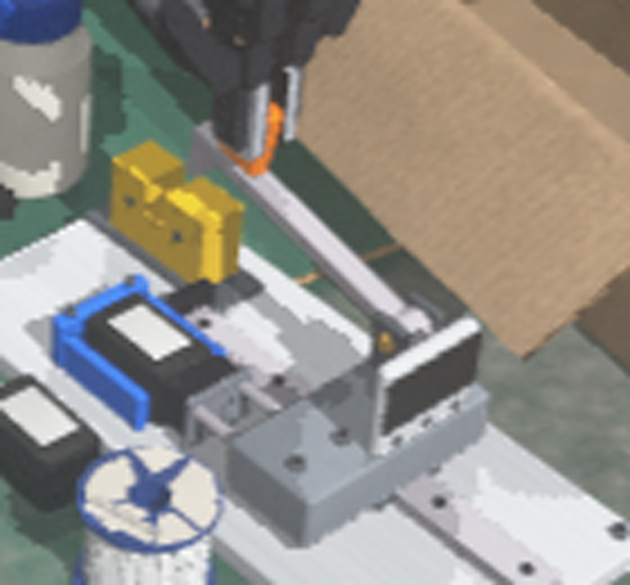

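Call:
apply_moves(
  fingers=[1,1,1,1,1,1,1],
  dp=[
    [-0.02,0.1,-0.25],
    [-0.04,0.25,-0.5],
    [-0.06,0.35,-0.75],
    [-0.07,0.42,-0.9],
    [-0.08,0.47,-1.0],
    [-0.08,0.48,-1.04],
    [-0.08,0.48,-1.04],
  ],
  yaw=[0,0,0,0,0,0,0],
)

```text
clock: 5.75
position: [515.3, 123.5, 262.3]
ee_rot: [0.765, -0.644, 0.001, -0.001]
contact_force: [-1.5, 0.6, 5.4]
gripper_width: 8.7
```

The upward force shows the bar has touched the striker top. I'll ease up a little and release.

Call:
apply_moves(
  fingers=[1,0.9,0.75,0.6,0.5,0.5,0.5],
  dp=[
    [0,0,0.05],
    [0,0,0.05],
    [0,0,0.05],
    [0,0,0.05],
    [0,0,0.05],
    [0,0,0.05],
    [0,0,0.05],
  ],
  yaw=[0,0,0,0,0,0,0],
)

```text
clock: 6.45
position: [515.3, 123.6, 262.7]
ee_rot: [0.765, -0.644, 0.001, -0.001]
contact_force: [0.9, 0.6, 0.6]
gripper_width: 42.6
```

Call:
apply_moves(
  fingers=[0.5,0.5,0.5,0.5,0.5],
  dp=[
    [0,0,1],
    [0,0,3],
    [0,0,6],
    [0,0,8],
    [0,0,8],
  ],
  yaw=[0,0,0,0,0],
)

```text
clock: 6.95
position: [516.1, 123.9, 346.8]
ee_rot: [0.766, -0.643, 0.003, -0.005]
contact_force: [0.6, 0.1, 1.3]
gripper_width: 42.6
```

Run:
```python
from h import *
s=read_state();print(s['position'],s['contact_force'],s['gripper_width'])
T=get_image('top');S=get_image('side')
a,_=blob(S,(5,150,150),(17,255,255),(290,140,350,212));print('tab side px',a.min(0),a.max(0))
o=np.array([488.5,72.3]);c,sn=np.cos(.1685),np.sin(.1685)
F=lambda x,y,z:np.append(o+x*np.array([c,sn])+y*np.array([-sn,c]),z)
for car in(55,58,61):
  for th in(0,.1):
    y=-110+car+102*np.cos(th)-39*np.sin(th);z=60+102*np.sin(th)+39*np.cos(th)
    print(car,th,'tabtop',proj(S,F(35,y,z)).round(1),'pushface',proj(S,F(9,-143+car,88)).round(1))
b=cv2.resize(S['color'][150:280,270:410],None,fx=4.5,fy=4.5,interpolation=cv2.INTER_CUBIC)
cv2.imwrite('pics/a5.png',b)
```

```text
[516.10258191 123.91753202 346.78572894] [0.57979168 0.06082624 1.31581517] 42.57416262787328
tab side px [318. 172.] [330. 192.]
55 0 tabtop [325.  179.5] pushface [368.3 228.1]
55 0.1 tabtop [327.  176.2] pushface [368.3 228.1]
58 0 tabtop [323.9 178.8] pushface [367.  227.2]
58 0.1 tabtop [325.9 175.4] pushface [367.  227.2]
61 0 tabtop [322.8 178. ] pushface [365.7 226.3]
61 0.1 tabtop [324.8 174.7] pushface [365.7 226.3]
```

View pics/a5.png

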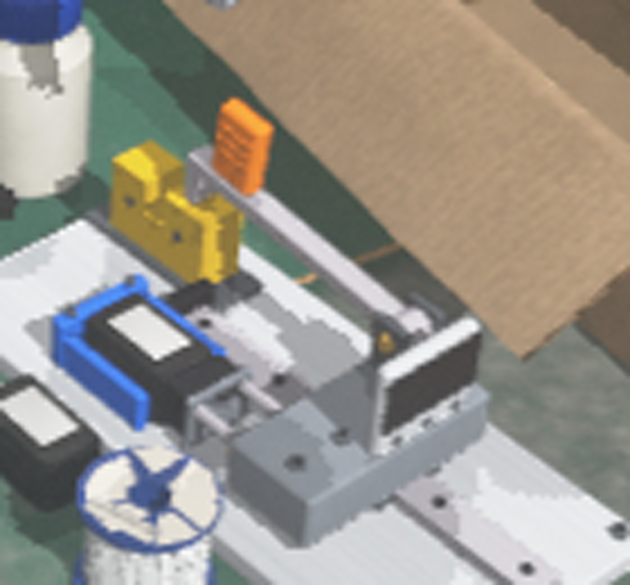

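The bar rests on the striker top at about 0.1 rad, with the toe behind the notch and the carriage at about 57 mm. Next I'll go round behind the push plate with the fingers shut.

Call:
apply_moves(
  fingers=[1,1,1,1,1,1,1,1,1],
  dp=[
    [0,-3.5,0],
    [0.1,-7.5,0],
    [0.2,-11.5,0],
    [0.2,-15,0],
    [0.2,-17.2,-1],
    [0.2,-17.2,-5],
    [0.2,-17.2,-9],
    [0.2,-17.2,-11.6],
    [0.2,-17.2,-11.6],
  ],
  yaw=[0,0,0,0,0,0,0,0,0],
)

```text
clock: 7.95
position: [515.0, -49.0, 222.8]
ee_rot: [0.765, -0.644, -0.002, 0.002]
contact_force: [-0.1, -0.4, 0.2]
gripper_width: -0.5
```

Run:
```python
from h import *
s=read_state();print(s['position'],s['contact_force'],s['gripper_width'])
T=get_image('top');S=get_image('side')
a=cv2.resize(T['color'][120:230,230:390],None,fx=2.8,fy=2.8,interpolation=cv2.INTER_CUBIC)
b=cv2.resize(S['color'][150:280,280:410],None,fx=308/130,fy=308/130,interpolation=cv2.INTER_CUBIC)
cv2.imwrite('pics/a6.png',np.hstack([a,b[:308]]))
```

```text
[515.04662693 -49.04447022 222.83325529] [-0.09657752 -0.42357351  0.20183513] -0.4752691007311053
```

View pics/a6.png

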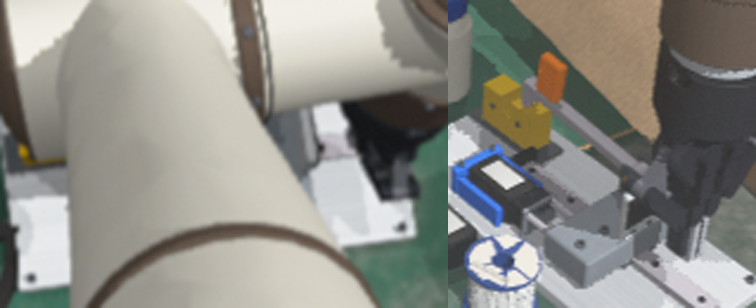

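The shut fingers stand behind the push plate with a gap, and the tab at (551,78) in the side crop stays visible for tracking. I'm approaching in small steps.

Call:
apply_moves(
  fingers=[1,1,1,1,1,1],
  dp=[
    [0.2,0.1,0.6],
    [0.15,0.4,0.7],
    [0.1,0.7,0.7],
    [0.05,1.0,0.7],
    [0.05,1.2,0.7],
    [0.05,1.2,0.7],
  ],
  yaw=[0,0,0,0,0,0],
)

```text
clock: 8.65
position: [517.6, -36.2, 234.1]
ee_rot: [0.766, -0.643, 0.001, -0.001]
contact_force: [-0.1, 0.5, -0.6]
gripper_width: -0.2
```

```bash
cat > look.py <<'E'
from h import *
s=read_state();S=get_image('side')
h=cv2.cvtColor(S['color'],cv2.COLOR_BGR2HSV)[140:215,280:350]
m=cv2.inRange(h,(5,150,120),(17,255,255));M=cv2.moments(m,True);ys,xs=np.nonzero(m)
d=s['position'][:2]-[488.5,72.3]
print('local',(d@[.9858,.1677]).round(1),(d@[-.1677,.9858]).round(1),'z',s['position'][2].round(1),'F',s['contact_force'].round(1),'Fy',(s['contact_force'][:2]@[-.1677,.9858]).round(2),'tab',round(M['m10']/M['m00']+280,2),round(M['m01']/M['m00']+140,2),'top',ys.min()+140,'n',len(xs),'t',s['clock'])
E
python3 look.py
```

```text
local 10.5 -111.8 z 234.1 F [-0.1  0.5 -0.6] Fy 0.47 tab 323.21 181.95 top 172 n 185 t 8.65
```

Call:
apply_moves(
  fingers=[1,1,1,1,1,1],
  dp=[
    [-0.03,0.2,-0.1],
    [-0.06,0.4,-0.2],
    [-0.1,0.6,-0.2],
    [-0.13,0.8,-0.2],
    [-0.15,0.9,-0.2],
    [-0.15,0.9,-0.2],
  ],
  yaw=[0,0,0,0,0,0],
)

```text
clock: 9.3
position: [516.2, -27.2, 232.0]
ee_rot: [0.766, -0.643, 0.001, -0.001]
contact_force: [1.0, -0.6, -0.2]
gripper_width: -0.0
```

```bash
python3 look.py
```

```text
local 10.6 -102.7 z 232.0 F [ 1.  -0.6 -0.2] Fy -0.77 tab 323.24 181.97 top 172 n 186 t 9.3
```

Call:
apply_moves(
  fingers=[1,1,1,1,1,1],
  dp=[
    [-0.02,0.1,0],
    [-0.03,0.2,0],
    [-0.05,0.3,0],
    [-0.07,0.4,0],
    [-0.08,0.5,0],
    [-0.08,0.5,0],
  ],
  yaw=[0,0,0,0,0,0],
)

```text
clock: 9.95
position: [515.4, -22.1, 232.1]
ee_rot: [0.766, -0.643, 0.001, -0.001]
contact_force: [0.1, -0.6, 0.8]
gripper_width: 0.0
```

```bash
python3 look.py
```

```text
local 10.6 -97.6 z 232.1 F [ 0.1 -0.6  0.8] Fy -0.61 tab 323.21 181.95 top 172 n 187 t 9.95
```

Call:
apply_moves(
  fingers=[1,1,1,1,1,1],
  dp=[
    [-0.02,0.1,0],
    [-0.03,0.2,0],
    [-0.05,0.3,0],
    [-0.07,0.4,0],
    [-0.08,0.5,0],
    [-0.08,0.5,0],
  ],
  yaw=[0,0,0,0,0,0],
)

```text
clock: 10.6
position: [514.5, -17.2, 232.1]
ee_rot: [0.766, -0.643, 0.001, -0.001]
contact_force: [1.1, -4.5, -0.2]
gripper_width: -0.3
```

```bash
python3 look.py
```

```text
local 10.7 -92.6 z 232.1 F [ 1.1 -4.5 -0.2] Fy -4.59 tab 321.61 180.83 top 171 n 188 t 10.6
```

Contact: the carriage moved about 4 mm with a 4.6 N push. I'm continuing slowly.

Call:
apply_moves(
  fingers=[1,1,1,1,1,1,1,1],
  dp=[
    [-0.01,0.06,0],
    [-0.02,0.12,0],
    [-0.03,0.18,0],
    [-0.04,0.24,0],
    [-0.05,0.3,0],
    [-0.06,0.36,0],
    [-0.07,0.4,0],
    [-0.07,0.4,0],
  ],
  yaw=[0,0,0,0,0,0,0,0],
)

```text
clock: 11.45
position: [513.8, -13.2, 232.0]
ee_rot: [0.766, -0.643, 0.001, -0.001]
contact_force: [2.4, -5.3, -0.7]
gripper_width: -0.4
```

```bash
python3 look.py
```

```text
local 10.6 -88.6 z 232.0 F [ 2.4 -5.3 -0.7] Fy -5.61 tab 320.1 179.76 top 170 n 185 t 11.45
```

Call:
apply_moves(
  fingers=[1,1,1,1,1,1,1,1],
  dp=[
    [-0.01,0.05,0],
    [-0.02,0.1,0],
    [-0.03,0.15,0],
    [-0.03,0.2,0],
    [-0.04,0.25,0],
    [-0.05,0.3,0],
    [-0.05,0.3,0],
    [-0.05,0.3,0],
  ],
  yaw=[0,0,0,0,0,0,0,0],
)

```text
clock: 12.3
position: [513.4, -10.4, 232.1]
ee_rot: [0.766, -0.643, 0.001, -0.001]
contact_force: [1.8, -6.4, -0.4]
gripper_width: 0.2
```

```bash
python3 look.py
```

```text
local 10.7 -85.7 z 232.1 F [ 1.8 -6.4 -0.4] Fy -6.64 tab 319.09 179.08 top 169 n 184 t 12.3
```

Call:
apply_moves(
  fingers=[1,1,1,1,1,1,1],
  dp=[
    [-0.01,0.04,0],
    [-0.01,0.08,0],
    [-0.02,0.12,0],
    [-0.03,0.16,0],
    [-0.03,0.2,0],
    [-0.03,0.2,0],
    [-0.03,0.2,0],
  ],
  yaw=[0,0,0,0,0,0,0],
)

```text
clock: 13.05
position: [513.1, -8.6, 232.1]
ee_rot: [0.766, -0.643, 0.001, -0.001]
contact_force: [1.8, -6.5, 0.0]
gripper_width: -0.0
```

```bash
python3 look.py
```

```text
local 10.7 -83.9 z 232.1 F [ 1.8 -6.5  0. ] Fy -6.74 tab 318.4 178.93 top 169 n 183 t 13.05
```

Call:
apply_moves(
  fingers=[1,1,1,1,1,1],
  dp=[
    [-0.01,0.03,0],
    [-0.01,0.06,0],
    [-0.02,0.1,0],
    [-0.02,0.13,0],
    [-0.02,0.15,0],
    [-0.02,0.15,0],
  ],
  yaw=[0,0,0,0,0,0],
)

```text
clock: 13.7
position: [512.9, -7.4, 232.1]
ee_rot: [0.766, -0.643, 0.001, -0.0]
contact_force: [1.3, -6.4, -0.3]
gripper_width: 0.0
```

```bash
python3 look.py
```

```text
local 10.7 -82.6 z 232.1 F [ 1.3 -6.4 -0.3] Fy -6.57 tab 317.86 178.83 top 169 n 181 t 13.7
```

Call:
apply_moves(
  fingers=[1,1,1,1,1,1],
  dp=[
    [-0.01,0.03,0],
    [-0.01,0.06,0],
    [-0.02,0.1,0],
    [-0.02,0.13,0],
    [-0.02,0.15,0],
    [-0.02,0.15,0],
  ],
  yaw=[0,0,0,0,0,0],
)

```text
clock: 14.35
position: [512.7, -6.1, 232.1]
ee_rot: [0.766, -0.643, 0.001, -0.0]
contact_force: [2.6, -5.7, -0.8]
gripper_width: -0.3
```

```bash
python3 look.py
```

```text
local 10.7 -81.4 z 232.1 F [ 2.6 -5.7 -0.8] Fy -6.1 tab 316.85 179.75 top 170 n 181 t 14.35
```

The tab is beginning to sink, by about half the drop so far.

Call:
apply_moves(
  fingers=[1,1,1,1,1],
  dp=[
    [-0.01,0.03,0],
    [-0.01,0.06,0],
    [-0.01,0.09,0],
    [-0.01,0.09,0],
    [-0.01,0.09,0],
  ],
  yaw=[0,0,0,0,0],
)

```text
clock: 14.9
position: [512.7, -5.4, 232.1]
ee_rot: [0.766, -0.643, 0.002, -0.0]
contact_force: [1.9, -5.9, -1.0]
gripper_width: -0.1
```

```bash
python3 look.py
```

```text
local 10.8 -80.7 z 232.1 F [ 1.9 -5.9 -1. ] Fy -6.15 tab 316.09 181.7 top 172 n 178 t 14.9
```

```bash
python3 look.py
python3 - <<'E'
from h import *
S=get_image('side')
cv2.imwrite('pics/a7.png',cv2.resize(S['color'][155:245,275:395],None,fx=6.5,fy=6.5,interpolation=cv2.INTER_CUBIC))
o=np.array([488.5,72.3]);c,sn=np.cos(.1685),np.sin(.1685)
F=lambda x,y,z:np.append(o+x*np.array([c,sn])+y*np.array([-sn,c]),z)
for car in(68,70,72,74):
  for th in(0,.05,.1):
    y=-110+car+102*np.cos(th)-23*np.sin(th);z=60+102*np.sin(th)+23*np.cos(th)
    print(car,th,proj(S,F(35,y,z)).round(1))
E
```

```text
local 10.8 -80.7 z 232.1 F [ 1.7 -5.3 -0.3] Fy -5.54 tab 316.06 181.71 top 172 n 179 t 14.95
68 0 [319.7 183.2]
68 0.05 [320.3 181.4]
68 0.1 [321.  179.6]
70 0 [319.  182.7]
70 0.05 [319.6 180.9]
70 0.1 [320.3 179.1]
72 0 [318.3 182.2]
72 0.05 [318.9 180.4]
72 0.1 [319.6 178.6]
74 0 [317.5 181.7]
74 0.05 [318.1 179.9]
74 0.1 [318.9 178.1]
```

View pics/a7.png

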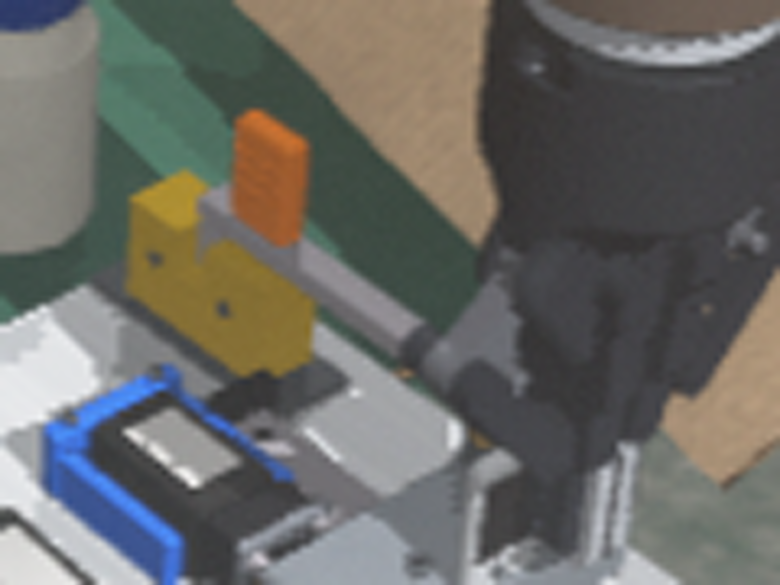

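The toe sits in the notch, and the tab dropped 3.85 px against 3.6 expected for a full drop. I'll push 0.5 mm more to see whether it sinks any further, watching the force.

Call:
apply_moves(
  fingers=[1,1,1,1],
  dp=[
    [0,0.03,0],
    [-0.01,0.05,0],
    [-0.01,0.05,0],
    [-0.01,0.05,0],
  ],
  yaw=[0,0,0,0],
)

```text
clock: 15.45
position: [512.6, -5.2, 232.1]
ee_rot: [0.766, -0.643, 0.002, 0.0]
contact_force: [2.1, -6.8, -1.1]
gripper_width: -0.0
```

```bash
python3 look.py
```

```text
local 10.8 -80.5 z 232.1 F [ 2.1 -6.8 -1.1] Fy -7.1 tab 316.06 181.71 top 172 n 179 t 15.45
```

It sinks no further, so the bar is home. I'll back off slowly so the carriage settles gently against the notch wall.

Call:
apply_moves(
  fingers=[1,1,1,1,1,1,1,1,1,1],
  dp=[
    [0,-0.03,0],
    [0.01,-0.06,0],
    [0.02,-0.1,0],
    [0.02,-0.14,0],
    [0.03,-0.18,0],
    [0.04,-0.22,0],
    [0.05,-0.27,0],
    [0.05,-0.32,0],
    [0.07,-0.4,0],
    [0.1,-0.6,0],
  ],
  yaw=[0,0,0,0,0,0,0,0,0,0],
)

```text
clock: 16.5
position: [513.7, -11.2, 232.1]
ee_rot: [0.766, -0.643, 0.002, 0.0]
contact_force: [0.5, -0.4, -1.4]
gripper_width: -0.2
```

```bash
python3 look.py
```

```text
local 10.8 -86.6 z 232.1 F [ 0.5 -0.4 -1.4] Fy -0.49 tab 316.06 181.71 top 172 n 179 t 16.5
```

Call:
apply_moves(
  fingers=[1,1,1,1,1,1,1,1,1],
  dp=[
    [0.2,-1,0],
    [0.3,-2,0],
    [0.4,-3,0],
    [0.5,-3.5,1],
    [0.5,-3.5,3],
    [0.5,-3.5,6],
    [0.5,-3.5,10],
    [0.5,-3.5,13],
    [0.5,-3.5,13],
  ],
  yaw=[0,0,0,0,0,0,0,0,0],
)

```text
clock: 17.45
position: [519.7, -46.9, 367.9]
ee_rot: [0.766, -0.643, 0.006, -0.004]
contact_force: [0.3, 0.5, 0.4]
gripper_width: -0.1
```

```bash
python3 look.py
python3 - <<'E'
from h import *
S=get_image('side')
cv2.imwrite('pics/a8.png',cv2.resize(S['color'][150:280,270:410],None,fx=4.5,fy=4.5,interpolation=cv2.INTER_CUBIC))
E
```

```text
local 10.8 -122.8 z 367.9 F [0.3 0.5 0.4] Fy 0.46 tab 316.17 181.74 top 172 n 181 t 17.45
```

View pics/a8.png

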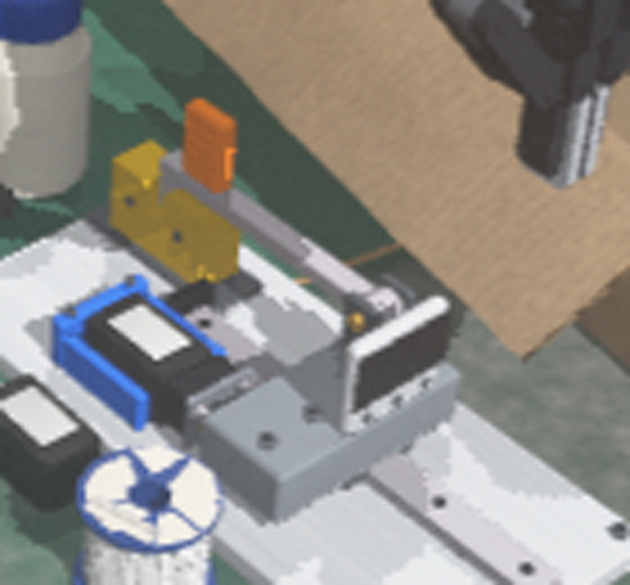

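Run:
```python
from h import *
from scipy.optimize import brentq
S=get_image('side')
def cen(img):
    m=cv2.inRange(cv2.cvtColor(img,cv2.COLOR_BGR2HSV)[140:215,280:350],(5,150,120),(17,255,255));M=cv2.moments(m,True);return M['m10']/M['m00']+280,M['m01']/M['m00']+140
o=np.array([488.5,72.3]);c,sn=np.cos(.1685),np.sin(.1685)
def p(car,th):
    y=-110+car+102*np.cos(th)-23*np.sin(th);z=60+102*np.sin(th)+23*np.cos(th)
    return proj(S,np.append(o+35*np.array([c,sn])+y*np.array([-sn,c]),z))
for n,img in(('start',cv2.imread('pics/side0.png')),('now',S['color'])):
    u,v=cen(img);k=brentq(lambda k:p(k,0)[0]-u,-20,110);print(n,u,v,'carriage if level',k,'v resid',v-p(k,0)[1])
```

```text
start 335.795 195.12 carriage if level 24.86596150697944 v resid 0.7197122747060121
now 316.08474576271186 181.6497175141243 carriage if level 78.00377834152751 v resid 0.9120386085530185
```

The level check agrees: the tab's residual from the level line is 0.91 px now and 0.72 px at the start, when the bar was level. A 0.02 rad tilt would shift it by nearly 1 px the other way.

```bash
python3 -c "
from bench import *
print(job_done())"
```

```text
the job is handed in; nothing more can be done
None
```

The fixture is closed and handed in at about 17.5 s of the 64 s; no verdict was reported. I lifted the bar by its tab, carried the carriage to about 57 mm and set the bar down on the striker top. I then pushed on the rubber face in 0.5–5 mm steps until the bar dropped into the notch.

**Last checks:**
- **Bar home:** The tab dropped 3.85 px against 3.6 px expected, and pushing a further 0.2 mm did not sink it more. Its line matches the level bar at the start to within 0.2 px.
- **Carriage:** It did not move when the gripper left, so the latch holds it at about 75–78 mm by the camera. At that position the spring should press the socket on the adapter with about 5–6 N. I could not measure that force directly.
- **Forces:** The highest tool force I read while pushing the carriage was about 7 N. Setting the bar down on the striker read about 5 N.
- **Loose things:** The adapter is still in its nest. In the last picture the spare adapter, reel and jar show no visible shift. I did not measure their positions again.

**Disagreements:** The carriage did not start at 0 but at about 23–25 mm, so I reckoned every move from the measured tab. The camera's carriage value also differs by about 2 mm from the one reckoned from the arm's travel, which is within the calibration error.

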